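# Open the button jar in its brace

## Task

Stand the hexagonal amber jar, its cap still on, in the six-sided cup of the raised blue jar brace, so that the brace keeps it from turning. Then unscrew the tight white cap anticlockwise until its threads let go, lift it straight off and finish while still holding it level, a centimetre or two clear of the open mouth, with the jar still standing fully home in the brace. Turn the cap only while the jar stands in the brace, and leave the small lidded pot and the two thread spools where they are.

Things in the scene. Friction and masses are not known exactly. Their poses are not given: they have to be found in the camera images.
- jar: Loose hexagonal amber jar with paper band, 0.26 kg, 52 mm across flats, 60 across corners, body 62 mm high, its lowest 4 mm stepped in 3 mm all round; round neck, 34 mm diameter, above. Origin: centre of underside, z up; one pair of flats faces +-x, repeating every 60 degrees. Starts upright on the table, cap on, any yaw. The tight cap would turn it on the bare table; only the brace stops that.
- mouth (a point): Centre of the jar's mouth, on the jar axis 96 mm above its underside: top of the rim and its sprung seal ring when the cap is off. The seal makes the cap tight (0.3 to 0.45 N m) and pushes it up by up to 4 mm when the lugs let go. The cap's skirt is clear of the mouth once the cap origin is 96 mm above the jar's underside, a lift of 28 mm.
- cap: White ribbed cap, 53 mm diameter, 30 mm high, 50 g. Origin: centre of its lower edge, z up; closed, it sits 68 mm above the jar's underside, its x along the jar's x. Inside, two lugs hook under two on the neck: closed, it cannot be pulled off and the jar may be carried by it. It does not rise while turning.
- holder: Blue jar brace fixed to the table: round foot 100 mm in diameter, column, and on top a hexagonal open cup, 67 mm outside and 55 mm inside across flats (1.5 mm play each side of the jar, about 6 degrees in yaw). Cup floor 42 mm, rim 62 mm above the table. Origin: centre of the foot's underside, z up; a pair of the cup's flats faces +-x, repeating every 60 degrees.
- seat (a point): Centre of the brace's cup floor, 42 mm above the table; the jar's underside comes to rest here.
- pot: Bystander: small white pot with black lid, 44 mm diameter, 35 mm high; origin at the centre of its underside. Leave alone.
- spool_gold: Bystander: spool of gold thread, 29 mm diameter, 50 mm high; origin at the centre of its underside. Leave alone.
- spool_blue: Bystander: spool of blue thread, 29 mm diameter, 50 mm high; origin at the centre of its underside. Leave alone.
- cap_top (a point): Centre of the cap's top face, 30 mm above the cap origin (98 mm above the jar's underside when closed). Anticlockwise from above opens: the lugs let go 60 degrees from closed relative to the jar, and up to 110 degrees the cap lifts straight off; 75 to 90 is best. Hard stops block it clockwise from closed and beyond 110 degrees.
There are look-alikes about, which are no part of the job. There is more than one size of the holder; the one meant has the size given above.

How it is judged:
By the outcome, as a careful person would: the job done as asked, in the order asked, and still so for the second after the job is handed in, while the arm keeps its last pose, push and grip.
It also fails if it takes over 48 s, if anything falls off the work surface, if the arm or the gripper's body presses on something with over 40 N, if the wrist force passes 120 N, or if a joint passes its speed limit or range.

## Robot

A 6-joint arm with a two-finger parallel gripper is mounted at the origin on a cart in front of the work surface, level with it; the furniture and walls round the work are solid. World frame = base frame: x ahead of the robot, y to its left, z up, the work surface at z = 0. Lengths are in m, angles in degrees, forces in N, time in s.
With the tool pointing down it reaches from about 0.4 to 0.825 m from the base axis. Payload 7 kg.
Tool frame: the origin (TCP) lies midway between the tips of the shut fingers; the grasp point (between the pads) lies 19 mm behind it; z points along the fingers, y is the line along which they close (so a half turn about z gives the same grasp; the last joint's range is limited). The gripper opens to 85 mm and grips with 20 to 120 N. Pads are 22 mm wide; open, the fingers measure 114 mm over their backs; the gripper's body (76 mm by 85 mm) begins 54 mm behind the grasp point. The pads swing forward as they close: fully open they stand 13 mm farther back than shut.
Start: joints at [80.564, 20.546, 0.682, 0, -70.136, -16.507], TCP at [0.295, 0.607, 0.231] pointing down, gripper open.
Joint ranges: [-176.03, 176.03], [-82.01, 121.73], [-58.28, 71.71], [-173.87, 95.51], [-174.79, -0.11], [-173.66, 173.66]. Speed limits (degrees/s): [136.94, 136.94, 172.46, 180, 180, 180].

## Interface

Orientations are given as a 3x3 rotation matrix whose columns are the frame's x, y, z axes.
In Python, from bench import arm gives the robot as it stands. The module is installed in compiled form; this text tells all that it offers.
- The arm moves only by the tool servo_tool, never from a script. Its argument "targets" is a list of rows, each a list of 3 entries, a list of its own where there are three numbers: the turn, a rotation vector about the tool's x, y, z in rad, then the shift along the tool's x, y, z in m, then the opening, from 0 (shut) to 1 (fully open). In form: [[[rx, ry, rz], [dx, dy, dz], jaw], ...]. A call has exactly 10 rows; each row is the pose to reach, as a shift and turn from the pose commanded when the call began, along the tool's axes at that moment; what a row does not reach only later rows make up. A row lasts 1/12 s, in which the tool goes at most 41.7 mm and 7.16 degrees, less where a joint would pass 70% of its speed; a pose out of reach is approached as far as the arm can. A call with a gripper value outside its range is refused whole. The fingers move at their own pace and stop on an object; "newtons" is the grip in N (left out, the last holds). Time passes only in rows, so rows that repeat a pose let the fingers close, or fill a call up. It gives the time, the measured TCP pose, the force, the opening and the grip force at its end, in the units of the state.
- arm.read_state(): the state, without advancing time (a new reading comes with each control period).
- arm.camera(name): name is "side" or "top"; returns (picture, depth): 480x640x3 uint8, red, green, blue; 480x640 float32, m along the optical axis (not along the pixel's ray), 0 where there is no reading.
- arm.camera_info(name): a dict with "camera_matrix" (3x3 intrinsics, pixels), "k1" (the pictures are not rectified: a ray, as slopes to the right and down, at radius r is drawn at 1 + k1 r^2 times it, then the intrinsics apply), "rvec" (rotation vector, rad) and "tvec" (3), from world to camera coordinates, as OpenCV has them. Camera axes: x right, y down, z forward; pixel columns grow to the right and rows downward; lengths in m; the calibration is good to about 2 mm. A picture is of the moment at which its call begins. camera_info takes no time and is no camera call.
- arm.job_done(): hands the job in; it is judged then, once.
Trained networks look in the newest picture that a camera, given by its name, has taken for a name from the list of things; names that differ only in an ending like _2 or _b are one class to them, and where a whole thing is asked for, a point or a joint stands for the part that bears it (a point fixed in the world has none). Each returns a list of dicts, best first, with "p" (0 to 1); they miss things now and then, are a little off and sometimes report something else, mostly with a low value. They report only what shows in the picture. A call takes as long as a camera call. They do not tell look-alikes from the thing itself.
- arm.recognise(camera, name): "extent" ([left, top, right, bottom] as shares, 0 to 1, of the picture: columns of its width, rows of its height, round what is visible of it).
The state is a dict: "clock": time; "q": joint angles; "qvel": joint speeds; "tau": joint torques, N m; "position": TCP position; "eef_rot": TCP orientation; "ft_force": force on the tool from outside, world axes, zero at the start; "wrist_torque": the same for the moment, N m; "width": finger opening in m; "grip_force": force on a finger pad.
Only numpy, scipy, OpenCV 4.12 (cv2) and the standard library are available. Lean on these libraries where they do the work, as an engineer would, in place of code of your own. Each camera call takes 0.05 s, during which the arm holds its last target. There are 200 camera calls.

## Working session

There is one attempt and no reset: what is moved stays moved. The work goes in short steps, Python scripts to look and compute and a tool call to move; the robot and the scene stay as the last step left them, time stands still between calls to the robot, and variables do not carry over. Pictures are saved under pics/ and viewed, at most 10 in all, crops included, and the job is handed in when it is done.

Besides the shell and the picture viewer there is one more tool, called by a JSON object that holds its "fn" and its "kwargs". servo_tool: Moves the arm, as the interface text tells. Its arguments: {"type":"object","properties":{"targets":{"type":"array"},"newtons":{"type":"number"}},"required":["targets"]}

```bash
mkdir -p pics; cat > h.py <<'E'
import numpy as np, cv2
from bench import arm
def calib(n):
    i=arm.camera_info(n); return np.array(i["camera_matrix"],float),float(i["k1"]),cv2.Rodrigues(np.array(i["rvec"],float))[0],np.array(i["tvec"],float).reshape(3)
def cloud(n,d):
    K,k1,R,t=calib(n); v,u=np.mgrid[0:480,0:640].astype(np.float64)
    p=cv2.undistortPoints(np.stack([u.ravel(),v.ravel()],1)[:,None],K,np.array([k1,0,0,0.])).reshape(480,640,2)
    c=np.dstack([p[...,0]*d,p[...,1]*d,d]); return (c-t)@R
def proj(n,P):
    K,k1,R,t=calib(n); return cv2.projectPoints(np.atleast_2d(np.array(P,float)),cv2.Rodrigues(R)[0],t,K,np.array([k1,0,0,0.]))[0].reshape(-1,2)
def snap(n,name=None):
    im,d=arm.camera(n)
    if name:
        cv2.imwrite(f"pics/{name}.png",im[...,::-1]); np.save(f"pics/{name}.npy",d)
    return im,d
E
python3 - <<'E'
from h import *
s=arm.read_state(); print(s["clock"],s["position"],s["eef_rot"],s["ft_force"],s["width"])
for n in ["top","side"]:
    im,d=snap(n,n+"0"); K,k,R,t=calib(n); print(n,K.tolist(),k,(-R.T@t).tolist(), R[2].tolist())
    P=cloud(n,d)
    for th in ["jar","cap","holder","pot","spool_gold","spool_blue"]:
        for r in arm.recognise(n,th):
            e=r["extent"]; b=[e[0]*640,e[1]*480,e[2]*640,e[3]*480]; u,v=int((b[0]+b[2])/2),int((b[1]+b[3])/2)
            print(th,round(r["p"],2),np.round(b).tolist(),np.round(P[v,u],3))
E
```

```text
0.0 [0.29511142 0.60654126 0.23038385] [[ 8.99160131e-01 -4.37619351e-01 -6.02008318e-04]
 [-4.37619750e-01 -8.99158888e-01 -1.49954567e-03]
 [ 1.14929075e-04  1.61178242e-03 -9.99998694e-01]] [-0.26348523  0.19673852 -0.24716217] 0.08528565410557377
top [[619.0159824715391, 0.0, 314.95407644638885], [0.0, 619.0159824715391, 238.93919176996778], [0.0, 0.0, 1.0]] 0.06876599105213856 [0.24919456400287693, 0.08530447266939029, 1.1472679784200297] [0.17527980562742806, 0.008717749163665536, -0.984480061041731]
jar 0.65 [361.0, 200.0, 386.0, 217.0] [ 0.497 -0.007  0.08 ]
jar 0.33 [455.0, 186.0, 478.0, 207.0] [ 0.529 -0.177  0.051]
cap 0.87 [362.0, 176.0, 393.0, 210.0] [ 0.521 -0.012  0.1  ]
holder 0.72 [259.0, 268.0, 293.0, 313.0] [0.353 0.164 0.029]
holder 0.6 [231.0, 196.0, 281.0, 248.0] [0.475 0.203 0.045]
holder 0.58 [173.0, 215.0, 190.0, 233.0] [0.469 0.337 0.05 ]
pot 0.83 [161.0, 170.0, 188.0, 199.0] [0.545 0.357 0.038]
pot 0.71 [356.0, 202.0, 385.0, 218.0] [ 0.497 -0.003  0.061]
spool_gold 0.74 [456.0, 184.0, 480.0, 206.0] [ 0.532 -0.178  0.052]
spool_blue 0.59 [171.0, 214.0, 193.0, 235.0] [0.467 0.337 0.049]
side [[579.6944837923918, 0.0, 316.37339203573845], [0.0, 579.6944837923918, 248.41980258000942], [0.0, 0.0, 1.0]] -0.10657022607527701 [0.18022811605391145, -0.8227932332838873, 0.5315011390692759] [0.25846456406331153, 0.8629315560748634, -0.4342179160902705]
jar 0.94 [355.0, 270.0, 390.0, 310.0] [ 0.515 -0.032  0.043]
cap 0.75 [358.0, 247.0, 389.0, 277.0] [ 0.513 -0.035  0.096]
holder 0.83 [291.0, 221.0, 339.0, 266.0] [0.476 0.174 0.042]
holder 0.75 [240.0, 247.0, 275.0, 277.0] [0.353 0.149 0.033]
holder 0.38 [313.0, 207.0, 333.0, 227.0] [0.543 0.341 0.023]
pot 0.66 [314.0, 207.0, 334.0, 228.0] [0.543 0.336 0.025]
spool_gold 0.95 [414.0, 325.0, 431.0, 364.0] [ 0.531 -0.193  0.035]
spool_blue 0.48 [287.0, 208.0, 297.0, 231.0] [0.467 0.331 0.032]
```

View pics/top0.png

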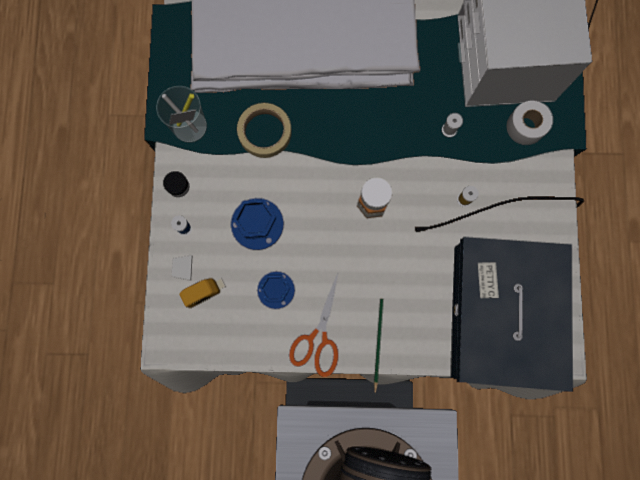

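View pics/side0.png

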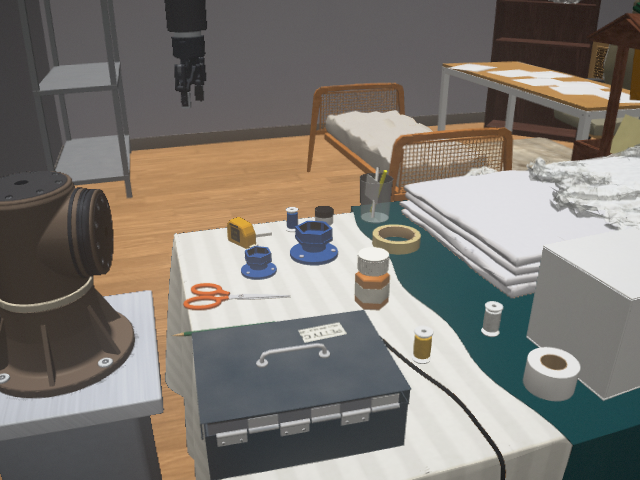

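The jar is at top (375,197) and side (372,278), the only amber one. The large blue brace is at top (257,222) and side (314,242), and the small look-alike brace at top (276,290). The white-grey spool at top (453,124) is also a look-alike, and the bystanders are the pot (176,184), the gold spool (468,196) and the blue spool (181,226). I choose the large brace, and will check its size and fit the poses next.

```bash
cat > fit.py <<'E'
from h import *
from scipy.optimize import least_squares
def hexd(x,y,a,c):   # signed support distance of hexagon (apothem a; flats facing yaw c)
    th=np.radians(c)+np.arange(6)*np.pi/3
    return (x[:,None]*np.cos(th)+y[:,None]*np.sin(th)).max(1)-a
def fithex(P,a,x0,robust=.001):
    best=None
    for y0 in range(0,60,10):
        f=lambda p: hexd(P[:,0]-p[0],P[:,1]-p[1],a,p[2]*100)
        r=least_squares(f,[x0[0],x0[1],y0/100],loss="soft_l1",f_scale=robust)
        if best is None or r.cost<best.cost: best=r
    return np.round([best.x[0],best.x[1],best.x[2]*100%60,np.median(abs(best.fun))*1e3],4) 
E
python3 - <<'E'
from fit import *
tiles=[]
C={n:(cv2.imread(f"pics/{n}0.png"),cloud(n,np.load(f"pics/{n}0.npy"))) for n in ["top","side"]}
for n,(im,P) in C.items():
    for (cx,cy) in [(.515,-.008),(.475,.197),(.353,.16)]:
        m=np.hypot(P[...,0]-cx,P[...,1]-cy)<.06
        z=P[...,2]; print(n,cx,"n",m.sum(),"zhist",np.histogram(z[m],np.arange(-.01,.12,.01))[0])
    for pt in [(.515,-.008,.05),(.475,.197,.05)]:
        u,v=proj(n,[pt])[0].astype(int); tiles.append(cv2.resize(im[v-37:v+38,u-50:u+50],(400,300),interpolation=cv2.INTER_CUBIC))
cv2.imwrite("pics/crop0.png",np.vstack([np.hstack(tiles[:2]),np.hstack(tiles[2:])]))
for n,(im,P) in C.items():
    F=P.reshape(-1,3); hs=cv2.cvtColor(im,cv2.COLOR_BGR2HSV).reshape(-1,3).astype(int)
    r=np.hypot(F[:,0]-.515,F[:,1]+.008)
    top=F[(r<.05)&(F[:,2]>.092)]; print(n,"captop",len(top),top.mean(0),top.min(0),top.max(0))
    g=F[(r<.06)&(F[:,2]>.01)&(F[:,2]<.055)]; print("jar",len(g),fithex(g,.026,(.515,-.008)))
    for (cx,cy),a in [((.475,.197),.0335),((.353,.16),.025)]:
        k=F[(np.hypot(F[:,0]-cx,F[:,1]-cy)<.07)&(hs[:,0]>100)&(hs[:,0]<130)&(hs[:,1]>120)]
        rim=k[k[:,2]>.055]; print("hold",len(k),"zmax",np.percentile(k[:,2],98),"rim",len(rim), rim.min(0) if len(rim) else 0,rim.max(0) if len(rim) else 0)
        foot=k[k[:,2]<.014]; (c,rad)=cv2.minEnclosingCircle(foot[:,:2].astype(np.float32)) if len(foot) else (0,0); print("foot",len(foot),c,rad)
E
```

```text
top 0.515 n 3092 zhist [ 974 1050   27   39   35   43   61   42   40   36  598  147]
top 0.475 n 3136 zhist [511 786 557   0 132 665 164 321   0   0   0   0]
top 0.353 n 3282 zhist [1193 1371   85  245  189  199    0    0    0    0    0    0]
side 0.515 n 2934 zhist [612 484 169 179 173 187 198 147 158 172 454   1]
side 0.475 n 2092 zhist [215 471 479  83  88 284 294 178   0   0   0   0]
side 0.353 n 1766 zhist [467 712 120 102 218 147   0   0   0   0   0   0]
top captop 736 [ 0.52130963 -0.0105825   0.09821933] [ 0.49529296 -0.03810186  0.0920031 ] [0.54791527 0.0159324  0.10447249]
jar 164 [ 0.5223 -0.0101  7.7324  0.2498]
hold 1992 zmax 0.06450192942473969 rim 427 [0.44580443 0.16915506 0.05501515] [0.51431533 0.24290402 0.06793094]
foot 648 (0.4790468215942383, 0.20505696535110474) 0.04884428530931473
hold 997 zmax 0.04609957404867498 rim 0 0 0
foot 367 (0.35595783591270447, 0.16605257987976074) 0.03364768624305725
side captop 428 [ 0.52269885 -0.01356053  0.09737348] [ 0.49808528 -0.03737169  0.09203395] [0.55050924 0.01593624 0.10021875]
jar 795 [ 0.5245 -0.0086  7.38    0.7267]
hold 588 zmax 0.06311816182821628 rim 89 [0.44945019 0.17131445 0.06016817] [0.51433868 0.24250125 0.06430854]
foot 333 (0.48060891032218933, 0.20375844836235046) 0.04992954060435295
hold 307 zmax 0.044575473015438925 rim 0 0 0
foot 238 (0.3583870828151703, 0.16571573913097382) 0.03405728563666344
```

View pics/crop0.png

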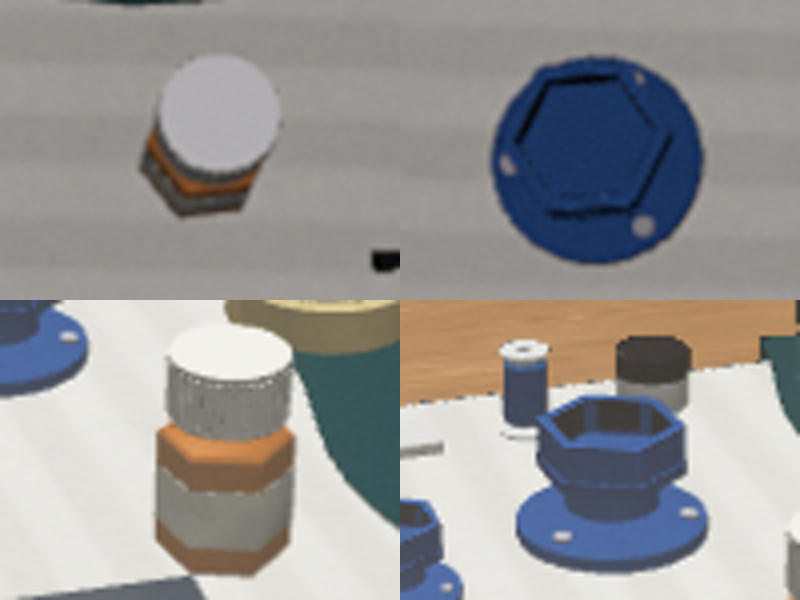

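The crop confirms it: the large brace (crop centre ~(597,160)) has a foot of radius about 49–50 mm and a rim near 62 mm, so it is the one described. The jar stands at about (0.523, -0.010), with its hexagon clearly visible. Next I fit the brace yaw.

```bash
cat >> fit.py <<'E'
def edges(n,im,pts3,bw=5):
    pass
def brace(F,hs,c0):
    k=F[(np.hypot(F[:,0]-c0[0],F[:,1]-c0[1])<.07)&(hs[:,0]>100)&(hs[:,0]<130)&(hs[:,1]>120)]
    rim=k[(k[:,2]>.057)]; wall=k[(k[:,2]>.046)&(k[:,2]<.057)]
    def f(p):
        h=hexd(rim[:,0]-p[0],rim[:,1]-p[1],0,p[2]*100); r=np.maximum(h-.0335,0)+np.minimum(h-.0275,0)
        w=hexd(wall[:,0]-p[0],wall[:,1]-p[1],0,p[2]*100); w=np.where(w>.0305,w-.0335,w-.0275)
        return np.r_[r,w]
    b=min((least_squares(f,[*c0,y/100],loss="soft_l1",f_scale=.001) for y in range(0,60,6)),key=lambda r:r.cost)
    return np.round([*b.x[:2],b.x[2]*100%60,np.median(abs(b.fun))*1e3,len(rim),len(wall)],4)
E
python3 - <<'E'
from fit import *
for n in ["top","side"]:
    im=cv2.imread(f"pics/{n}0.png"); F=cloud(n,np.load(f"pics/{n}0.npy")).reshape(-1,3); hs=cv2.cvtColor(im,cv2.COLOR_BGR2HSV).reshape(-1,3).astype(int)
    print(n,brace(F,hs,(.4795,.2045)))
E
```

```text
top [4.8040e-01 2.0620e-01 5.5749e+00 0.0000e+00 4.0600e+02 1.1900e+02]
side [ 0.4824  0.2076 11.5987  0.     89.      0.    ]
```

{"fn": "servo_tool", "kwargs": {"targets": [[[0,0,0],[0.04,0.04,0],1],[[0,0,0],[0.07,0.065,0.01],1],[[0,0,0],[0.1,0.095,0.015],1],[[0,0,0],[0.13,0.125,0.02],1],[[0,0,0],[0.16,0.15,0.03],1],[[0,0,0],[0.185,0.18,0.035],1],[[0,0,0],[0.21,0.205,0.04],1],[[0,0,0],[0.24,0.23,0.045],1],[[0,0,0],[0.265,0.255,0.05],1],[[0,0,0],[0.29,0.28,0.05],1]]}}

```text
clock: 1.53
position: [0.4335, 0.2259, 0.1807]
eef_rot: [[0.899, -0.438, -0.001], [-0.438, -0.899, -0.0], [-0.0, 0.001, -1.0]]
ft_force: [0.8, 0.3, -0.2]
width: 0.0859
grip_force: 0.0
```

{"fn": "servo_tool", "kwargs": {"targets": [[[0,0,0],[0.028,0.027,0.0],1],[[0,0,0],[0.056,0.053,0.0],1],[[0,0,0],[0.084,0.08,0.01],1],[[0,0,0],[0.112,0.106,0.02],1],[[0,0,0],[0.14,0.133,0.025],1],[[0,0,0],[0.165,0.156,0.03],1],[[0,0,0],[0.184,0.173,0.03],1],[[0,0,0],[0.184,0.173,0.03],1],[[0,0,0],[0.184,0.173,0.03],1],[[0,0,0],[0.184,0.173,0.03],1]]}}

```text
clock: 2.37
position: [0.5233, -0.0078, 0.1513]
eef_rot: [[0.899, -0.438, 0.0], [-0.438, -0.899, 0.0], [0.0, -0.0, -1.0]]
ft_force: [0.5, 0.2, 0.5]
width: 0.0853
grip_force: 0.0
```

```bash
python3 - <<'E'
from h import *
s=arm.read_state(); print(s["q"],s["position"])
im,d=snap("side","side1"); v=im[150:350,240:500,::-1]; cv2.imwrite("pics/c1.png",cv2.resize(v,None,fx=3,fy=3,interpolation=cv2.INTER_CUBIC))
E
```

```text
[ 2.06424652e+01  1.02719357e+01 -2.47552250e+01 -7.07310006e-03
 -5.49648620e+01  4.33712518e+01] [ 0.5232888  -0.00778424  0.15134844]
```

View pics/c1.png

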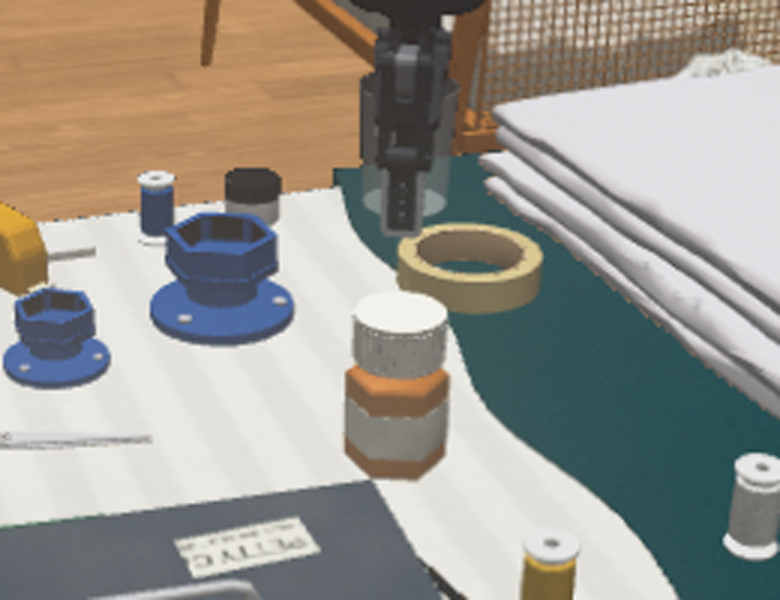

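The open fingers are centred above the cap (crop (400,325)) with the gripper straight above it. I'll descend and grip.

{"fn": "servo_tool", "kwargs": {"targets": [[[0,0,0],[0.001,0.002,0.02],1],[[0,0,0],[0.001,0.002,0.045],1],[[0,0,0],[0.001,0.002,0.065],1],[[0,0,0],[0.001,0.002,0.08],1],[[0,0,0],[0.001,0.002,0.08],1],[[0,0,0],[0.001,0.002,0.08],0.6],[[0,0,0],[0.001,0.002,0.08],0.4],[[0,0,0],[0.001,0.002,0.08],0.3],[[0,0,0],[0.001,0.002,0.08],0.2],[[0,0,0],[0.001,0.002,0.08],0.2]], "newtons": 80}}

```text
clock: 3.25
position: [0.5246, -0.0094, 0.0732]
eef_rot: [[0.9, -0.437, 0.003], [-0.437, -0.9, 0.001], [0.002, -0.002, -1.0]]
ft_force: [-2.1, 0.9, 5.5]
width: 0.0512
grip_force: 82.7
```

{"fn": "servo_tool", "kwargs": {"targets": [[[0,0,0],[0,0,-0.01],0.2],[[0,0,0],[0,0,-0.03],0.2],[[0,0,0],[0,0,-0.055],0.2],[[0,0,0],[0,0,-0.08],0.2],[[0,0,0],[-0.01,-0.014,-0.095],0.2],[[0,0,0],[-0.03,-0.04,-0.1],0.2],[[0,0,0],[-0.05,-0.066,-0.1],0.2],[[0,0,0],[-0.07,-0.092,-0.1],0.2],[[0,0,0],[-0.09,-0.118,-0.1],0.2],[[0,0,0],[-0.105,-0.138,-0.1],0.2]]}}

```text
clock: 4.08
position: [0.4886, 0.162, 0.1727]
eef_rot: [[0.899, -0.437, 0.001], [-0.437, -0.899, 0.001], [0.0, -0.002, -1.0]]
ft_force: [0.7, -0.1, -2.8]
width: 0.051
grip_force: 84.0
```

{"fn": "servo_tool", "kwargs": {"targets": [[[0,0,0],[-0.012,-0.015,0],0.2],[[0,0,0],[-0.022,-0.028,0],0.2],[[0,0,0],[-0.029,-0.036,0],0.2],[[0,0,0],[-0.029,-0.036,0],0.2],[[0,0,0],[-0.029,-0.036,0],0.2],[[0,0,0],[-0.029,-0.036,0],0.2],[[0,0,0],[-0.029,-0.036,0],0.2],[[0,0,0],[-0.029,-0.036,0],0.2],[[0,0,0],[-0.029,-0.036,0],0.2],[[0,0,0],[-0.029,-0.036,0],0.2]]}}

```text
clock: 4.92
position: [0.4791, 0.2046, 0.1713]
eef_rot: [[0.899, -0.438, -0.0], [-0.438, -0.899, -0.0], [-0.0, 0.0, -1.0]]
ft_force: [0.2, -0.0, -2.8]
width: 0.0511
grip_force: 84.0
```

```bash
python3 - <<'E'
from h import *
s=arm.read_state(); print(s["q"],s["position"],s["width"],s["ft_force"])
ti=[]
for n in ["side","top"]:
    im,d=snap(n,n+"2")
    u,v=proj(n,[(.48,.205,.08)])[0].astype(int); ti.append(cv2.resize(im[v-75:v+75,u-50:u+50,::-1],(400,600),interpolation=cv2.INTER_CUBIC)); print(u,v)
cv2.imwrite("pics/c2.png",np.hstack(ti))
E
```

```text
[ 4.47303959e+01  8.90174767e+00 -2.35181822e+01 -3.47355202e-04
 -5.75865274e+01  1.92823273e+01] [0.47910769 0.20464383 0.17130739] 0.051113415861212874 [ 0.20697861 -0.003288   -2.79193633]
312 219
252 214
```

View pics/c2.png

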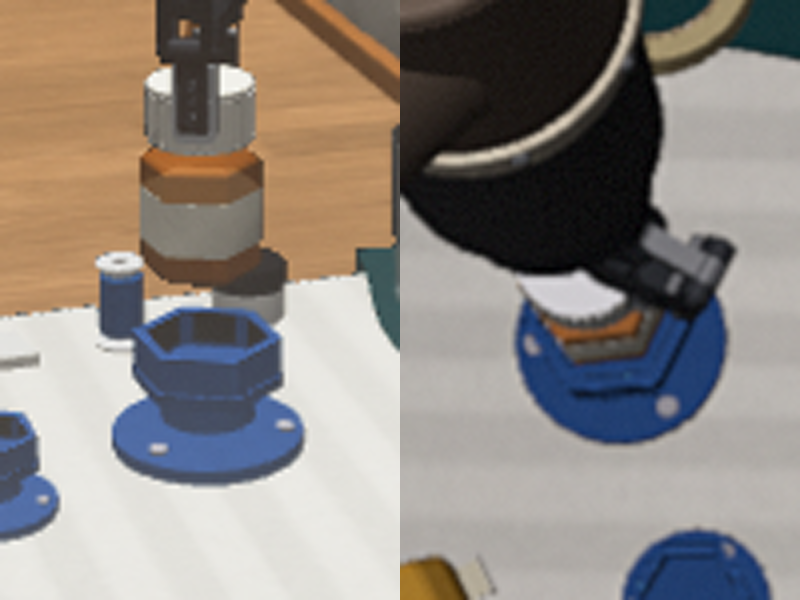

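The jar is held upright under the fingers (crop (200,180)), directly above the brace cup (crop (205,345)). I'll now measure jar against brace in the same cameras.

```bash
cat > sil.py <<'E'
from fit import *
from scipy.optimize import minimize
S=8
def hexpts(x,y,yaw,ap,zs):
    a=np.radians(yaw+30)+np.arange(6)*np.pi/3; R=ap/np.cos(np.pi/6)
    return np.array([[x+R*np.cos(t),y+R*np.sin(t),z] for z in zs for t in a])
def hull(n,pts,box):
    u0,v0,u1,v1=box; p=(proj(n,pts)-[u0,v0]+.5)*S
    m=np.zeros(((v1-v0)*S,(u1-u0)*S),np.uint8); cv2.fillConvexPoly(m,cv2.convexHull(np.round(p*16).astype(np.int32)),255,shift=4)
    return cv2.resize(m,(u1-u0,v1-v0),interpolation=cv2.INTER_AREA)/255.
def fitmask(n,mask,W,box,model,x0s):
    def f(p): return float((W*(hull(n,model(p),box)-mask)**2).sum())
    rs=[minimize(f,p0,method="Nelder-Mead",options=dict(initial_simplex=np.array(p0)+np.vstack([np.zeros(3),np.diag([.003,.003,6])]),xatol=1e-5,fatol=1e-3)) for p0 in x0s]
    return sorted([(round(r.fun,2),np.round([r.x[0],r.x[1],r.x[2]%60],4).tolist()) for r in rs])[:3]
def blue(im):
    hs=cv2.cvtColor(im,cv2.COLOR_BGR2HSV).astype(int); return ((hs[...,0]>100)&(hs[...,0]<130)&(hs[...,1]>110))
E
python3 - <<'E'
from sil import *
# brace, side image silhouette of cup above foot
im=cv2.imread("pics/side0.png"); u,v=proj("side",[(.48,.205,.05)])[0].astype(int); box=(u-30,v-28,u+30,v+14)
m=blue(im)[box[1]:box[3],box[0]:box[2]].astype(float)
W=np.zeros_like(m); vb=int(proj("side",[(.48,.205,.05)])[0][1])+2-box[1]; W[:vb]=1
P=cloud("side",np.load("pics/side0.npy"))[box[1]:box[3],box[0]:box[2]]; W[(P[...,1]>.27)]*=(m==0)[P[...,1]>.27]; m[P[...,1]>.27]=0
for y in (0,):
    print("brace side",fitmask("side",m,W,box,lambda p:hexpts(p[0],p[1],p[2],.0335,(.042,.062)),[[.481,.205,a] for a in range(0,60,10)]))
# jar
for n in ["side","top"]:
    P=cloud(n,np.load(f"pics/{n}2.npy")); F=P.reshape(-1,3); z=F[:,2]-.098
    r=np.hypot(F[:,0]-.48,F[:,1]-.205); g=F[(r<.045)&(z>.006)&(z<.058)]
    print(n,"jar depth fit",len(g),fithex(g,.026,(.48,.205)),"zmin",g[:,2].min())
    # brace now (depth of cup side) 
Pn=cloud("side",np.load("pics/side2.npy")); K=(np.hypot(Pn[...,0]-.48,Pn[...,1]-.205)<.045)&(Pn[...,2]>.11)&(Pn[...,2]<.155)
def cols(K):
    o=[]
    for r in np.where(K.any(1))[0]:
        c=np.where(K[r])[0]; o.append((r,c[0],c[-1],c.sum()and (c[0]+c[-1])/2))
    return o
o=cols(K); print([tuple(map(float,x)) for x in o[3:-3]][::3])
print("axis proj", proj("side",[(.4791,.2046,.11),(.4791,.2046,.155)]).tolist())
P0=cloud("side",np.load("pics/side0.npy")); K=(np.hypot(P0[...,0]-.48,P0[...,1]-.205)<.05)&(P0[...,2]>.043)&(P0[...,2]<.07)
print([tuple(map(float,x)) for x in cols(K)]); print("axis",proj("side",[(.4791,.2046,.045),(.4791,.2046,.062)]).tolist())
E
```

```text
brace side [(np.float64(288.02), [0.4808, 0.2053, 45.4684]), (np.float64(288.05), [0.4809, 0.2055, 45.4422]), (np.float64(288.31), [0.4822, 0.205, 45.6639])]
side jar depth fit 776 [0.4793 0.2053 7.7231 0.8708] zmin 0.1042484078550434
top jar depth fit 191 [0.4769 0.2038 7.79   0.2658] zmin 0.10421583735000661
[(187.0, 297.0, 327.0, 312.0), (190.0, 297.0, 327.0, 312.0), (193.0, 297.0, 327.0, 312.0), (196.0, 297.0, 327.0, 312.0), (199.0, 297.0, 327.0, 312.0), (202.0, 297.0, 327.0, 312.0), (205.0, 297.0, 326.0, 311.5)]
axis proj [[311.87786297691224, 205.5527525532985], [311.70051881753557, 184.024618838847]]
[(221.0, 305.0, 324.0, 314.5), (222.0, 303.0, 325.0, 314.0), (223.0, 301.0, 326.0, 313.5), (224.0, 299.0, 328.0, 313.5), (225.0, 297.0, 329.0, 313.0), (226.0, 296.0, 330.0, 313.0), (227.0, 295.0, 331.0, 313.0), (228.0, 295.0, 332.0, 313.5), (229.0, 295.0, 332.0, 313.5), (230.0, 295.0, 332.0, 313.5), (231.0, 295.0, 332.0, 313.5), (232.0, 295.0, 332.0, 313.5), (233.0, 295.0, 332.0, 313.5), (234.0, 295.0, 332.0, 313.5), (235.0, 296.0, 332.0, 314.0), (236.0, 297.0, 332.0, 314.5), (237.0, 298.0, 331.0, 314.5), (238.0, 298.0, 329.0, 313.5), (239.0, 299.0, 327.0, 313.0), (240.0, 301.0, 327.0, 314.0), (241.0, 301.0, 324.0, 312.5), (242.0, 301.0, 322.0, 311.5), (243.0, 318.0, 320.0, 319.0)]
axis [[312.12612974892676, 235.44379370734958], [312.06209840926005, 227.76152713626752]]
```

```bash
python3 - <<'E'
from sil import *
for n in ["side","top"]:
    P=cloud(n,np.load(f"pics/{n}0.npy")); u,v=proj(n,[(.481,.206,.052)])[0].astype(int); box=(u-30,v-28,u+30,v+28)
    sl=np.s_[box[1]:box[3],box[0]:box[2]]
    near=np.hypot(P[...,0]-.481,P[...,1]-.206)<.05
    # whole cup region: raised rim/walls plus the hole filled (convex)
    for zt in ((.045,.05) if n=="side" else (.052,.056)):
        K=(near&(P[...,2]>zt)).astype(np.uint8)
        c=np.argwhere(K[sl])[:,::-1]; lab=cv2.morphologyEx(K[sl],cv2.MORPH_OPEN,np.ones((2,2),np.uint8)); c=np.argwhere(lab)[:,::-1]
        m=np.zeros(lab.shape,np.uint8); cv2.fillConvexPoly(m,cv2.convexHull(c.astype(np.int32)),1)
        print(n,zt,m.sum(),fitmask(n,m.astype(float),np.ones(m.shape),box,lambda p:hexpts(p[0],p[1],p[2],.0335,(zt,.062)),[[.481,.206,a] for a in range(0,60,10)]))
tiles=[]
for n,c in [("side",(.4822,.2067)),("top",(.4804,.206))]:
    im=cv2.imread(f"pics/{n}0.png"); u,v=proj(n,[(*c,.052)])[0].astype(int); t=cv2.resize(im[v-30:v+30,u-40:u+40],(800,600),interpolation=cv2.INTER_CUBIC)
    q=lambda yaw,ap:(((proj(n,hexpts(*c,yaw,ap,(.062,)))-[u-40,v-30]+.5)*10)).astype(np.int32)
    for yaw,col in ((5.5,(0,255,255)),(11,(0,0,255))):
        for ap in (.0335,.0275): cv2.polylines(t,[q(yaw,ap)],True,col,1)
    tiles.append(t[:, 100:700])
cv2.imwrite("pics/c3.png",cv2.resize(np.hstack(tiles),(800,400)))
E
```

```text
side 0.045 683 [(np.float64(9.63), [0.4835, 0.2022, 8.6892]), (np.float64(9.73), [0.4835, 0.2022, 8.6159]), (np.float64(9.78), [0.4835, 0.2024, 10.0221])]
side 0.05 600 [(np.float64(6.31), [0.4832, 0.2021, 7.1933]), (np.float64(6.36), [0.4832, 0.2021, 7.168]), (np.float64(6.37), [0.4832, 0.2022, 6.7578])]Traceback (most recent call last):
  File "<stdin>", line 11, in <module>
  File "sil.py", line 13, in fitmask
    rs=[minimize(f,p0,method="Nelder-Mead",options=dict(initial_simplex=np.array(p0)+np.vstack([np.zeros(3),np.diag([.003,.003,6])]),xatol=1e-5,fatol=1e-3)) for p0 in x0s]
        ~~~~~~~~^^^^^^^^^^^^^^^^^^^^^^^^^^^^^^^^^^^^^^^^^^^^^^^^^^^^^^^^^^^^^^^^^^^^^^^^^^^^^^^^^^^^^^^^^^^^^^^^^^^^^^^^^^^^^^^^^^^^^^^^^^^^^^^^^^^^^^^^^^^^
    res = _minimize_neldermead(fun, x0, args, callback, bounds=bounds,
                               **options)
    fsim[j] = func(sim[j])
              ~~~~^^^^^^^^
    fx = function(np.copy(x), *(wrapper_args + args))
  File "sil.py", line 12, in f
    def f(p): return float((W*(hull(n,model(p),box)-mask)**2).sum())
                               ~~~~^^^^^^^^^^^^^^^^
  File "sil.py", line 8, in hull
    u0,v0,u1,v1=box; p=(proj(n,pts)-[u0,v0]+.5)*S
                        ~~~~^^^^^^^
  File "h.py", line 10, in proj
    K,k1,R,t=calib(n); return cv2.projectPoints(np.atleast_2d(np.array(P,float)),cv2.Rodrigues(R)[0],t,K,np.array([k1,0,0,0.]))[0].reshape(-1,2)
             ~~~~~^^^
  File "h.py", line 4, in calib
    i=arm.camera_info(n); return np.array(i["camera_matrix"],float),float(i["k1"]),cv2.Rodrigues(np.array(i["rvec"],float))[0],np.array(i["tvec"],float).reshape(3)
ValueError: time passes only in moves, steps and waits
```

```bash
sed -i 's/^def calib(n):/from functools import lru_cache\n@lru_cache\ndef calib(n):/' h.py
python3 - <<'E'
from sil import *
tiles=[]
for n in ["side","top"]:
    P=cloud(n,np.load(f"pics/{n}0.npy")); u,v=proj(n,[(.481,.206,.052)])[0].astype(int); box=(u-30,v-28,u+30,v+28)
    sl=np.s_[box[1]:box[3],box[0]:box[2]]
    near=np.hypot(P[...,0]-.481,P[...,1]-.206)<.05
    for zt in ((.045,.05) if n=="side" else (.048,.054)):
        K=(near&(P[...,2]>zt)).astype(np.uint8)[sl]
        _,lab,st,_=cv2.connectedComponentsWithStats(K); K=lab==(1+np.argmax(st[1:,4]))
        c=np.argwhere(K)[:,::-1]; m=np.zeros(lab.shape,np.uint8); cv2.fillConvexPoly(m,cv2.convexHull(c.astype(np.int32)),1)
        b=fitmask(n,m.astype(float),np.ones(m.shape),box,lambda p:hexpts(p[0],p[1],p[2],.0335,(zt,.062)),[[.481,.206,a] for a in range(0,60,15)])
        print(n,zt,m.sum(),b[:2])
    c=b[0][1]
    im=cv2.imread(f"pics/{n}0.png"); t=cv2.resize(im[v-30:v+30,u-30:u+30],(400,400),interpolation=cv2.INTER_CUBIC)
    for ap in (.0335,.0275): cv2.polylines(t,[((proj(n,hexpts(*c,ap,(.062,)))-[u-30,v-30]+.5)*6.667).astype(np.int32)],True,(0,255,255),1)
    tiles.append(t)
    # jar silhouettes in held picture, same method
    P=cloud(n,np.load(f"pics/{n}2.npy")); z=P[...,2]-.098
    if n=="side":
        K=((np.hypot(P[...,0]-.479,P[...,1]-.205)<.045)&(z>-.002)&(z<.064)).astype(np.uint8); u,v=proj(n,[(.479,.205,.13)])[0].astype(int); box=(u-30,v-28,u+30,v+28); K=K[box[1]:box[3],box[0]:box[2]]
        W=np.zeros(K.shape); W[:]=1; vt=int(proj(n,[(.479,.19,.098+.055)])[0][1])-box[1]; W[:vt]=0
        print("jar side",fitmask(n,K.astype(float),W,box,lambda p:hexpts(p[0],p[1],p[2],.026,(.102,.16)),[[.479,.205,a] for a in range(0,60,15)])[:2])
cv2.imwrite("pics/c3.png",np.hstack(tiles))
E
```

```text
side 0.045 694 [(np.float64(11.24), [0.4827, 0.2069, 7.8453]), (np.float64(11.56), [0.4828, 0.207, 8.0333])]
side 0.05 602 [(np.float64(5.91), [0.4828, 0.2073, 8.3109]), (np.float64(5.92), [0.4827, 0.2074, 7.5273])]
jar side [(np.float64(13.51), [0.4785, 0.2032, 7.0363]), (np.float64(13.54), [0.4787, 0.203, 9.0047])]
top 0.048 1279 [(np.float64(23.33), [0.4805, 0.2062, 6.9525]), (np.float64(23.42), [0.4805, 0.2061, 6.9129])]
top 0.054 1248 [(np.float64(20.28), [0.4807, 0.2062, 6.0695]), (np.float64(20.45), [0.4807, 0.2062, 6.0546])]
```

View pics/c3.png

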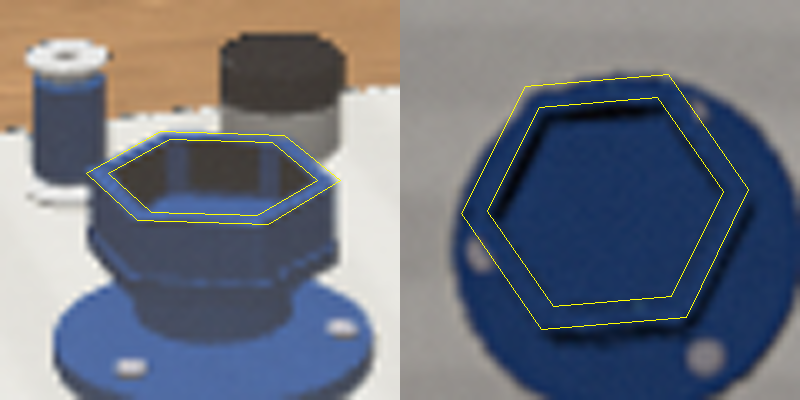

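The fits sit on the rim in both views. Brace yaw is about 7.3°, jar yaw about 7.7°, and the needed shift is about (+3.7, +2.4) mm.

{"fn": "servo_tool", "kwargs": {"targets": [[[0,0,0],[0.001,-0.002,0.005],0.2],[[0,0,0],[0.002,-0.004,0.015],0.2],[[0,0,0],[0.002,-0.004,0.025],0.2],[[0,0,0],[0.002,-0.004,0.032],0.2],[[0,0,0],[0.002,-0.004,0.035],0.2],[[0,0,0],[0.002,-0.004,0.038],0.2],[[0,0,0],[0.002,-0.004,0.04],0.2],[[0,0,0],[0.002,-0.004,0.041],0.2],[[0,0,0],[0.002,-0.004,0.042],0.2],[[0,0,0],[0.002,-0.004,0.042],0.2]]}}

```text
clock: 5.85
position: [0.4826, 0.2079, 0.1294]
eef_rot: [[0.899, -0.437, 0.0], [-0.437, -0.899, 0.0], [0.0, -0.0, -1.0]]
ft_force: [0.8, 0.5, -3.0]
width: 0.051
grip_force: 84.0
```

{"fn": "servo_tool", "kwargs": {"targets": [[[0,0,0],[0,0,0.002],0.2],[[0,0,0],[0,0,0.004],0.2],[[0,0,0],[0,0,0.006],0.2],[[0,0,0],[0,0,0.008],0.2],[[0,0,0],[0,0,0.01],0.2],[[0,0,0],[0,0,0.012],0.2],[[0,0,0],[0,0,0.013],0.2],[[0,0,0],[0,0,0.014],0.2],[[0,0,0],[0,0,0.014],0.2],[[0,0,0],[0,0,0.014],0.2]]}}

```text
clock: 6.68
position: [0.4826, 0.2078, 0.1153]
eef_rot: [[0.899, -0.437, 0.0], [-0.437, -0.899, 0.0], [0.0, -0.0, -1.0]]
ft_force: [-0.1, 0.7, -2.2]
width: 0.0509
grip_force: 84.1
```

{"fn": "servo_tool", "kwargs": {"targets": [[[0,0,0],[0,0,0.0005],0.2],[[0,0,0],[0,0,0.001],0.2],[[0,0,0],[0,0,0.001],0.2],[[0,0,0],[0,0,0.001],0.2],[[0,0,0],[0,0,0.001],0.2],[[0,0,0],[0,0,0.001],0.2],[[0,0,0],[0,0,0.001],0.2],[[0,0,0],[0,0,0.001],0.2],[[0,0,0],[0,0,0.001],0.2],[[0,0,0],[0,0,0.001],0.2]]}}

```text
clock: 7.52
position: [0.4828, 0.2079, 0.1153]
eef_rot: [[0.899, -0.437, 0.001], [-0.437, -0.899, 0.0], [0.001, -0.001, -1.0]]
ft_force: [-4.0, -1.3, 6.9]
width: 0.0509
grip_force: 85.1
```

```bash
python3 - <<'E'
from h import *
s=arm.read_state(); print(s["q"],s["position"],s["ft_force"],s["wrist_torque"])
ti=[]
for n in ["side","top"]:
    im,d=snap(n,n+"4")
    u,v=proj(n,[(.483,.207,.07)])[0].astype(int); ti.append(cv2.resize(im[v-45:v+45,u-40:u+40,::-1],(400,450),interpolation=cv2.INTER_CUBIC))
cv2.imwrite("pics/c4.png",np.hstack(ti))
P=cloud("side",np.load("pics/side4.npy"))
k=P[(np.hypot(P[...,0]-.483,P[...,1]-.207)<.045)&(P[...,2]>.1)]; print(np.percentile(k[:,2],[1,50,99]))
E
```

```text
[ 4.47108271e+01  1.27767971e+01 -2.70632608e+01  2.76390562e-02
 -5.01087106e+01  1.93464511e+01] [0.48283977 0.20790854 0.11527119] [-3.99530509 -1.31818405  6.93808986] [-0.37619651  1.17142563  0.00389406]
[0.10226059 0.28780581 0.47122205]
```

View pics/c4.png

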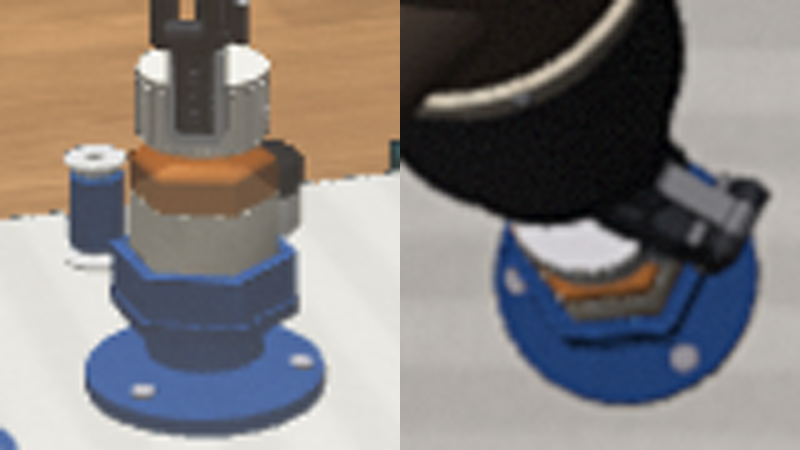

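The jar is fully home: TCP z 0.1153 is the table grasp height plus 42 mm, and the jar body sits inside the cup in both views. Now I turn the cap anticlockwise (negative about tool z).

{"fn": "servo_tool", "kwargs": {"targets": [[[0,0,-0.04],[0,0,0],0.2],[[0,0,-0.1],[0,0,0],0.2],[[0,0,-0.16],[0,0,0],0.2],[[0,0,-0.22],[0,0,0],0.2],[[0,0,-0.28],[0,0,0],0.2],[[0,0,-0.34],[0,0,0],0.2],[[0,0,-0.4],[0,0,0],0.2],[[0,0,-0.46],[0,0,0],0.2],[[0,0,-0.5],[0,0,0],0.2],[[0,0,-0.5],[0,0,0],0.2]], "newtons": 90}}

```text
clock: 8.45
position: [0.4833, 0.2086, 0.1153]
eef_rot: [[0.999, 0.049, 0.002], [0.049, -0.999, 0.002], [0.002, -0.001, -1.0]]
ft_force: [-1.9, 1.0, 6.5]
width: 0.051
grip_force: 92.6
```

```bash
python3 -c "
from bench import arm
s=arm.read_state(); print(s['q'],s['position'],s['ft_force'],s['wrist_torque'],s['width'])"
```

```text
[ 4.47216741e+01  1.27951746e+01 -2.70332497e+01  1.85395356e-02
 -5.00347087e+01  4.80897484e+01] [0.48332744 0.20858602 0.11527829] [-1.94477241  0.97997459  6.52639492] [ 0.40479176  0.51406623 -0.03468756] 0.05101897038076676
```

{"fn": "servo_tool", "kwargs": {"targets": [[[0,0,-0.04],[0,0,0],0.2],[[0,0,-0.08],[0,0,0],0.2],[[0,0,-0.12],[0,0,0],0.2],[[0,0,-0.16],[0,0,0],0.2],[[0,0,-0.2],[0,0,0],0.2],[[0,0,-0.24],[0,0,0],0.2],[[0,0,-0.28],[0,0,0],0.2],[[0,0,-0.32],[0,0,0],0.2],[[0,0,-0.36],[0,0,0],0.2],[[0,0,-0.4],[0,0,0],0.2]]}}

```text
clock: 9.28
position: [0.4836, 0.2088, 0.1154]
eef_rot: [[0.901, 0.433, 0.002], [0.433, -0.901, 0.002], [0.003, -0.001, -1.0]]
ft_force: [-1.6, 1.7, 6.1]
width: 0.0507
grip_force: 92.6
```

```bash
python3 - <<'E'
from fit import *
s=arm.read_state(); print(s['q'],s['qvel'],s['position'],s['ft_force'],s['wrist_torque'],s['tau'])
for n in ["side","top"]:
    im,d=snap(n,n+"5")
    for f in (n+"4",n+"5"):
        P=cloud(n,np.load(f"pics/{f}.npy")).reshape(-1,3); g=P[(np.hypot(P[:,0]-.483,P[:,1]-.2075)<.036)&(P[:,2]>.068)&(P[:,2]<.102)]
        print(f,len(g),fithex(g,.026,(.483,.2075)))
E
```

```text
[ 4.47237047e+01  1.27941060e+01 -2.70161129e+01  2.41338775e-02
 -5.00195426e+01  7.09217875e+01] [ 2.44027072e-02 -6.80423608e-02  2.64080722e-02  1.45662748e-02
 -4.07426728e-02  2.73367693e+01] [0.48356192 0.20880344 0.11540891] [-1.59261771  1.68192895  6.07580571] [ 0.6712726   0.44984957 -0.23561065] [ -0.84606439 -39.20588493  21.51073337   5.45871824  -0.1263361
  -0.53232551]
side4 489 [0.4831 0.2087 8.1823 0.8887]
side5 491 [ 0.4828  0.2081 12.2802  0.9759]
top4 130 [0.4809 0.2069 7.7536 0.3803]
top5 177 [ 0.4808  0.2062 12.5528  0.3414]
```

{"fn": "servo_tool", "kwargs": {"targets": [[[0,0,-0.06],[0,0,0],0.2],[[0,0,-0.12],[0,0,0],0.2],[[0,0,-0.18],[0,0,0],0.2],[[0,0,-0.24],[0,0,0],0.2],[[0,0,-0.3],[0,0,0],0.2],[[0,0,-0.36],[0,0,0],0.2],[[0,0,-0.42],[0,0,0],0.2],[[0,0,-0.48],[0,0,0],0.2],[[0,0,-0.54],[0,0,0],0.2],[[0,0,-0.6],[0,0,0],0.2]]}}

```text
clock: 10.22
position: [0.4836, 0.2098, 0.1164]
eef_rot: [[0.498, 0.867, 0.003], [0.867, -0.498, 0.004], [0.005, 0.001, -1.0]]
ft_force: [-7.4, 5.6, 15.1]
width: 0.0504
grip_force: 93.6
```

```bash
python3 - <<'E'
from fit import *
s=arm.read_state(); print(s['clock'],s['q'],s['qvel'][5],s['position'],s['ft_force'],s['wrist_torque'])
for n in ["side","top"]:
    im,d=snap(n,n+"6")
    for f in (n+"6",):
        P=cloud(n,np.load(f"pics/{f}.npy")).reshape(-1,3); g=P[(np.hypot(P[:,0]-.483,P[:,1]-.2075)<.036)&(P[:,2]>.068)&(P[:,2]<.102)]
        print(f,len(g),fithex(g,.026,(.483,.2075)))
E
```

```text
10.2167 [ 4.47759219e+01  1.27151798e+01 -2.69378225e+01 -3.14357459e-02
 -5.00723601e+01  1.05355385e+02] 40.97251786894195 [0.48357783 0.20983986 0.11642974] [-7.37753048  5.63007447 15.13103372] [ 2.06351444  2.92115329 -0.24636576]
side6 490 [ 0.483   0.2077 12.2426  0.9269]
top6 162 [ 0.481   0.206  12.481   0.4089]
```

The sprung seal now pushes up (15 N, with the TCP 1 mm higher) and the jar is stopped at about 12.4°, so the lugs have let go at roughly 81° relative. I lift straight up.

{"fn": "servo_tool", "kwargs": {"targets": [[[0,0,0],[0,0,0],0.2],[[0,0,0],[0,0,-0.002],0.2],[[0,0,0],[0,0,-0.004],0.2],[[0,0,0],[0,0,-0.006],0.2],[[0,0,0],[0,0,-0.008],0.2],[[0,0,0],[0,0,-0.01],0.2],[[0,0,0],[0,0,-0.012],0.2],[[0,0,0],[0,0,-0.012],0.2],[[0,0,0],[0,0,-0.012],0.2],[[0,0,0],[0,0,-0.012],0.2]]}}

```text
clock: 11.15
position: [0.4826, 0.2077, 0.1263]
eef_rot: [[0.5, 0.866, -0.0], [0.866, -0.5, -0.0], [-0.0, 0.0, -1.0]]
ft_force: [0.1, 0.8, 0.1]
width: 0.0508
grip_force: 93.5
```

```bash
python3 - <<'E'
from fit import *
s=arm.read_state(); print(s['clock'],s['position'],s['ft_force'],s['wrist_torque'],s["width"])
for n in ["side"]:
    im,d=snap(n,n+"7"); P=cloud(n,d).reshape(-1,3); g=P[(np.hypot(P[:,0]-.483,P[:,1]-.2075)<.036)&(P[:,2]>.068)&(P[:,2]<.102)]
    print(len(g),fithex(g,.026,(.483,.2075)))
    u,v=proj(n,[(.483,.207,.08)])[0].astype(int); cv2.imwrite("pics/c7.png",cv2.resize(im[v-50:v+40,u-40:u+40,::-1],(533,600),interpolation=cv2.INTER_CUBIC))
E
```

```text
11.15 [0.48258071 0.20773013 0.12625816] [0.13912196 0.82629091 0.07948174] [ 0.41016751  0.16251    -0.00187481] 0.05078385347626717
480 [ 0.4833  0.207  12.5412  0.9629]
```

View pics/c7.png

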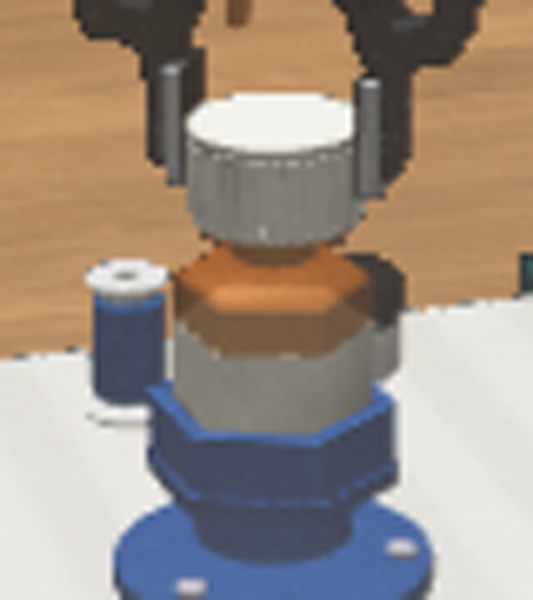

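The cap (crop (272,170)) rises level off the visible amber neck, and the jar stays home in the brace. I continue the lift.

{"fn": "servo_tool", "kwargs": {"targets": [[[0,0,0],[0,0,-0.004],0.2],[[0,0,0],[0,0,-0.008],0.2],[[0,0,0],[0,0,-0.012],0.2],[[0,0,0],[0,0,-0.016],0.2],[[0,0,0],[0,0,-0.02],0.2],[[0,0,0],[0,0,-0.024],0.2],[[0,0,0],[0,0,-0.028],0.2],[[0,0,0],[0,0,-0.032],0.2],[[0,0,0],[0,0,-0.032],0.2],[[0,0,0],[0,0,-0.032],0.2]]}}

```text
clock: 12.03
position: [0.4826, 0.2079, 0.1585]
eef_rot: [[0.5, 0.866, 0.0], [0.866, -0.5, 0.0], [0.0, 0.0, -1.0]]
ft_force: [0.2, 0.0, -0.5]
width: 0.0508
grip_force: 93.5
```

```bash
python3 - <<'E'
from fit import *
s=arm.read_state(); print(s['clock'],s['position'],s['ft_force'],s["width"],s["grip_force"])
n="side"; im,d=snap(n,n+"8"); P=cloud(n,d).reshape(-1,3); g=P[(np.hypot(P[:,0]-.483,P[:,1]-.2075)<.036)&(P[:,2]>.068)&(P[:,2]<.102)]
print(len(g),fithex(g,.026,(.483,.2075)))
g=P[(np.hypot(P[:,0]-.483,P[:,1]-.2075)<.034)&(P[:,2]>.06)&(P[:,2]<.19)]; print(np.histogram(g[:,2],np.arange(.06,.191,.005))[0])
u,v=proj(n,[(.483,.207,.09)])[0].astype(int); cv2.imwrite("pics/c8.png",cv2.resize(im[v-50:v+40,u-40:u+40,::-1],(533,600),interpolation=cv2.INTER_CUBIC))
E
```

```text
12.0333 [0.48261774 0.20787374 0.15854867] [ 0.18591648  0.04413738 -0.50092756] 0.05077897275182705 93.50315006246092
493 [ 0.4829  0.2081 11.7086  0.9496]
[118  70  74  68  69  65  76  76 104  76  42  55  51  56  63  28  34   0
  15  60  70  86  81  82 237  31]
```

View pics/c8.png

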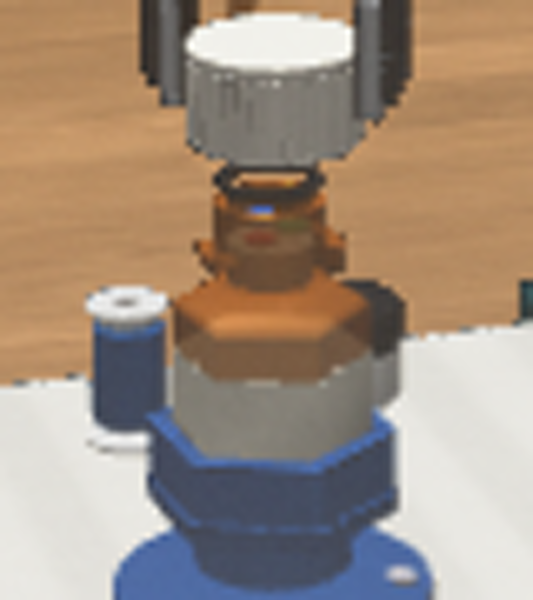

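The cap is held level about 15 mm above the open mouth (seal ring at crop (270,180)), and the jar is still home in the brace. I hand the job in.

```bash
python3 -c "
from bench import arm
print(arm.job_done())"
```

```text
the job is handed in; nothing more can be done
None
```

The jar stands fully home in the blue brace, and the unscrewed cap is held level about 15 mm above its open mouth; the job is handed in (about 12 s of arm time), and no verdict came back.

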